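# Load a film carrier past the reader's sprung dust flap

## Task

Take the tall film carrier, the frame with the grip tab on top, out of the rack and load it upright into the slot on top of the film reader: push the sprung dust flap open with its foot and slide it down past the flap until it sits fully home on the hidden stop, then let go and leave it there. Feel for the stop and press gently, do not ram or drop the carrier; leave the other frames and the things around as they are.

Things in the scene. Friction and masses are not known exactly. Their poses are not given: they have to be found in the camera images.
- carrier: the tall film carrier: upright flat black frame 80 wide (its y), 10 thick (its x), 95 high, with a 40 mm high tab on top (135 over all); the lowest 5 mm is a foot 6 thick, 76 wide. Origin: centre of its underside, z up. Same both ways round. 0.11 to 0.18 kg. Stands loosely (1.5 mm play, so tipped up to 0.05 rad) in one of the rack's three slots, any of them, its foot 8 mm above the table
- tab (a point): the middle of the carrier's grip tab, 115 mm above its underside; the tab is 40 wide (y), 10 thick (x), 40 high, its faces flush with the frame's; grip it across its thickness from above. Axes as the carrier's
- reader: the film reader, a white box fixed to the table, 170 (its x) by 212 (its y) by 110 high; origin: centre of its underside; four brass screw heads stand 6 mm above its top corners. It may be turned about the vertical; it stands about 0.54 m ahead, to the left or the right, the rack on the other side
- slot (a point): the middle of the slot's mouth in the reader's top face, 110 mm above the table, axes as the reader's. The slot is 84 long (y) and 13.5 wide (x); slanted lips in the top 11 mm widen the mouth to 100 by 41 (x from -15 to 26). The steel flap closes it just below the top. The carrier goes in centred here, its x and y along the slot's, either way round
- guide (a point): point on the slot centre line, 55 mm above the table, under the flap; below it a close guide (play 1.75 mm per side in x, 2 in y). An unseen rubber stop lies 62 to 94 mm under the mouth (16 to 48 above the table), a new place each time: find it by feel. It gives 5 mm at 2.5 N/mm, then is rigid; spare it over 20 N. Home: carrier's underside on it, 41 to 73 mm of carrier above the reader's top
- flap (a joint): angle of the sprung steel dust flap (28.5 long, 82 wide): 0 closed and level 6 mm below the reader's top, growing as it swings down (1.45 rad at most). Hinge 23 mm from the slot centre, +x side. Opening it takes about 4 to 7 N, more than the carrier's weight. A carrier held in the slot keeps it at about 0.9 rad, pushed to -x with about 7 N, and drags (2 to 8 N to slide): let go early, it stays
- rack: aluminium rack fixed to the table, 150 (its x) by 104 (its y) by 38 high, with three slots across it, each 13 wide and 84 long (along y), floor 8 mm above the table, at x = -45, 0 and +45 mm; origin: centre of its underside. May be turned about the vertical
- short_frame: a bystander in another slot of the rack: black frame without a tab, 80 by 10 by 62 high; origin: centre of its underside
- plain_frame: a bystander in another slot of the rack: black frame without a tab, 80 by 10 by 82 high; origin: centre of its underside
- loupe: a bystander: brass loupe 44 across and 42 high, standing on the table; origin: centre of its underside
- film_can: a bystander: round dark steel film can 128 across and 30 high; origin: centre of its underside
- slide_box: a bystander: grey box of slides 90 by 58 by 54 high; origin: centre of its underside
Things that resemble listed ones, but are neither listed nor needed, are in the scene too. What is shaped like the carrier but turquoise is not meant.

How it is judged:
By the outcome, as a careful person would: the job done as asked, in the order asked, and still so for the second after the job is handed in, with the robot touching nothing.
It also fails if it takes over 48 s, if anything falls off the work surface, if the arm or the gripper's body presses on something with over 40 N, if the wrist force passes 120 N, or if a joint passes its speed limit or range.

## Robot

A 6-joint arm with a two-finger parallel gripper is mounted at the origin on the work surface. World frame = base frame: x ahead of the robot, y to its left, z up, the work surface at z = 0. Lengths are in mm, angles in rad, forces in N, time in s.
With the tool pointing down it reaches from about 350 to 975 mm from the base axis. Payload 7.1 kg.
Tool frame: the origin (TCP) lies at the very end of the fingers, on their centre line; the grasp point (between the pads) lies 19 mm behind it; z points along the fingers, y is the line along which they close (so a half turn about z gives the same grasp; the last joint's range is limited). The gripper opens to 88 mm and grips with 3 to 60 N. Pads are 20 mm wide; open, the fingers measure 115 mm over their backs; the gripper's body (75 mm by 178 mm) begins 61 mm behind the grasp point.
Start: joints at [1.282, 0.423, 1.63, -0, 1.089, -0.019], TCP at [166.555, 602.382, 222.675] pointing down, gripper open.
Joint ranges: [-3, 3], [-0.9, 2.11], [0.09, 2.58], [-1.31, 4.45], [0.11, 2.69], [-2.54, 2.54]. Speed limits (rad/s): [2.39, 2.39, 3.01, 3.14, 3.14, 3.14].

## Interface

Orientations are given as [roll, pitch, yaw] about the fixed x, y, z axes, in that order (R = Rz(yaw) Ry(pitch) Rx(roll)).
In Python, from plant import arm gives the robot as it stands. Calls block until the motion is done:
- arm.move_ptp(position, orientation): joint-space move of the TCP to a pose.
- arm.line_to(position, vel=150, frame=None, max_force=None): straight line of the TCP; frame=None keeps the orientation; vel is the mean speed in mm/s. With max_force (N) it stops when the force on the tool has changed by that much, and returns True; else False.
- arm.move_joints(angles): joint-space move.
- arm.grip(opening): opening from 0.0 (shut) to 1.0 (fully open); the grip force is fixed at half the most; returns when the fingers have stopped.
- arm.dwell(seconds).
- arm.ik(position, orientation): joint angles nearest the present ones, or None.
- arm.capture(name): name is "scene" or "top" or "wrist"; returns (picture, depth): 420x560x3 uint8, red, green, blue; 420x560 float32, mm along the optical axis (not along the pixel's ray), 0 where there is no reading.
- arm.camera_model(name): a dict with "intrinsics" (3x3 intrinsics, pixels), "R" (3x3) and "t" (3): a world point X has camera coordinates R X + t. Camera axes: x right, y down, z forward; pixel columns grow to the right and rows downward; lengths in mm; the calibration is good to about 2 mm. A picture is of the moment at which its call begins: read the wrist's pose just before it. camera_model takes no time and is no camera call; for the wrist camera it gives the pose at the moment of the call.
A pose or a line that the arm cannot do raises arm.IKError and nothing moves.
- arm.close_job(): hands the job in; it is judged then, once.
Trained networks look in the newest picture that a camera, given by its name, has taken for a name from the list of things; names that differ only in an ending like _2 or _b are one class to them, and where a whole thing is asked for, a point or a joint stands for the part that bears it (a point fixed in the world has none). Each returns a list of dicts, best first, with "confidence" (0 to 1); they miss things now and then, are a little off and sometimes report something else, mostly with a low value. They report only what shows in the picture. A call takes as long as a camera call. They do not tell look-alikes from the thing itself.
- arm.silhouettes(camera, thing): "mask" (420x560 bool, what is visible of it).
- arm.pinpoint(camera, thing): "position" ([x, y, z] in mm, in the coordinates of the camera as it stood for that picture, good to about 4 mm: a listed point, or the origin of a listed thing).
Readings, each from a call of its own:
- arm.current_clock(): time.
- arm.current_q(): joint angles.
- arm.current_joint_velocities(): joint speeds.
- arm.current_joint_torque(): joint torques, N m.
- arm.current_ee_pos(): TCP position.
- arm.current_orientation(): TCP orientation.
- arm.current_ft_force(): force on the tool from outside, world axes, zero at the start.
- arm.current_wrist_torque(): the same for the moment, N m.
- arm.current_opening(): opening from 0.0 (shut) to 1.0 (fully open).
- arm.current_finger_force(): force on a finger pad.
Only numpy, scipy, OpenCV 4.12 (cv2) and the standard library are available. Lean on these libraries where they do the work, as an engineer would, in place of code of your own. Each camera call takes 0.05 s, during which the arm holds its last target. There are 200 camera calls.

## Working session

There is one attempt and no reset: what is moved stays moved. The work goes in short steps, each a Python script; the robot and the scene stay as the last script left them, time stands still between calls to the robot, and variables do not carry over. Pictures are saved under pics/ and viewed, at most 10 in all, crops included, and the job is handed in when it is done.

```bash
mkdir -p pics; ls
cat > h.py <<'E'
import numpy as np, cv2
from plant import arm
def cap(n,save=None):
    m=arm.camera_model(n); p,d=arm.capture(n)
    if save: cv2.imwrite('pics/'+save,p[:,:,::-1])
    return m,p,d
def w(m,X): return np.asarray(m["R"]).T@(np.asarray(X,float)-np.asarray(m["t"]))
def cloud(m,d):
    K=np.asarray(m["intrinsics"]); v,u=np.mgrid[:d.shape[0],:d.shape[1]]
    X=np.stack([(u-K[0,2])/K[0,0]*d,(v-K[1,2])/K[1,1]*d,d],-1)
    P=(X-np.asarray(m["t"]))@np.asarray(m["R"]); P[d<=0]=np.nan
    return P
def pix(m,X):
    c=np.asarray(m["R"])@np.asarray(X,float)+np.asarray(m["t"]); q=np.asarray(m["intrinsics"])@c; return q[:2]/q[2]
E
python3 - <<'E'
from h import *
ims=[]
for n in("scene","top"):
    m,p,d=cap(n,n+'0.png'); np.savez(n+'0.npz',p=p,d=d,**{k:np.asarray(m[k]) for k in m if k in("R","t","intrinsics")})
    ims.append(p)
    for t in("carrier","tab","reader","slot","guide","rack","short_frame","plain_frame"):
        for r in arm.pinpoint(n,t)[:3]:
            X=w(m,r["position"]); print(n,t,round(r["confidence"],2),X.round(1),pix(m,X).round())
print(arm.current_clock(),arm.current_orientation())
E
```

```text
pics
scene carrier 0.84 [ 548.8 -214.5    8.9] [234. 232.]
scene carrier 0.61 [490.5 -90.1   0. ] [284. 216.]
scene tab 0.87 [491.9 -92.  115.1] [285. 177.]
scene tab 0.73 [ 463.4 -349.5  113.4] [170. 176.]
scene tab 0.56 [ 546.2 -208.3  123.6] [234. 190.]
scene reader 0.91 [5.593e+02 2.194e+02 3.000e-01] [416. 226.]
scene slot 0.69 [556.3 217.3 110.3] [425. 187.]
scene guide 0.62 [556.1 220.1  60.7] [422. 205.]
scene rack 0.74 [ 545.9 -215.5   -2.1] [233. 235.]
scene short_frame 0.65 [ 589.1 -213.3    7.5] [235. 244.]
scene plain_frame 0.67 [ 545.9 -219.    -3.3] [232. 235.]
top carrier 0.72 [495.9 -91.9  -2.4] [283. 250.]
top carrier 0.62 [ 456.2 -349.3   -0. ] [380. 264.]
top carrier 0.53 [ 547.3 -208.7    8.3] [326. 230.]
top tab 0.66 [ 547.9 -213.2  125. ] [331. 222.]
top tab 0.66 [ 459.7 -349.7  117. ] [388. 258.]
top tab 0.6 [492.3 -88.8 113.3] [281. 246.]
top reader 0.72 [557.7 221.2   2.4] [166. 229.]
top slot 0.63 [560.1 216.1 109.2] [158. 221.]
top slot 0.5 [ 495.1 -216.5   11.4] [330. 249.]
top guide 0.73 [557.2 216.9  56.1] [163. 226.]
top rack 0.72 [ 5.454e+02 -2.173e+02  3.000e-01] [329. 231.]
top short_frame 0.72 [ 588.7 -213.8    7.9] [328. 215.]
top plain_frame 0.55 [ 496.9 -219.5   11.9] [331. 249.]
0.9 [ 3.14158251e+00 -2.73926369e-06  2.87180433e+00]
```

View pics/scene0.png

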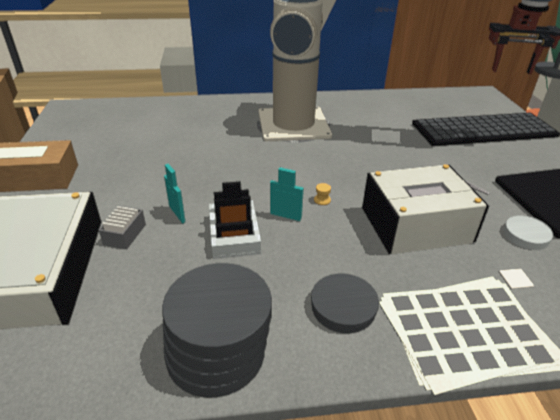

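View pics/top0.png

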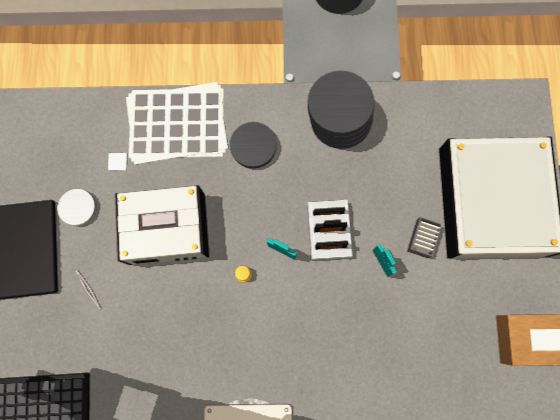

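The top view shows the reader at (160,225) and the rack at (330,230). There are three carrier-shaped things: the black one with a tab in the rack's middle slot (330,226), and turquoise ones at (283,246) and (387,260). Only the black one fits the description, because it stands in the rack and isn't turquoise. Next I'll take close views with the wrist camera.

```bash
cat > a.py <<'E'
from h import *
Y=np.pi/2
def look(tag,pos,things):
    arm.move_ptp(pos,[np.pi,0,Y])
    m,p,d=cap("wrist",tag+'.png'); np.savez(tag+'.npz',p=p,d=d,**{k:np.asarray(m[k]) for k in("R","t","intrinsics")})
    print(tag,"cam",(-m["R"].T@m["t"]).round(),"axis",m["R"][2].round(2))
    for t in things:
        for r in arm.pinpoint("wrist",t)[:2]: 
            X=w(m,r["position"]); print(t,round(r["confidence"],2),X.round(1),pix(m,X).round())
look('r1',[540,190,370],["slot","reader"])
look('r2',[580,240,340],["slot","reader","guide"])
look('k1',[530,-240,390],["tab","carrier","rack"])
look('k2',[570,-190,370],["tab","carrier","rack"])
print(arm.current_clock())
z=[cv2.imread(f'pics/{n}.png') for n in('r1','r2','k1','k2')]
s=np.vstack([np.hstack(z[:2]),np.hstack(z[2:])]); cv2.imwrite('pics/m1.png',cv2.resize(s,(800,600)))
E
python3 a.py
```

```text
r1 cam [539. 272. 533.] axis [-0.   -0.3  -0.96]
slot 0.95 [558.3 217.9 109.4] [297. 158.]
slot 0.24 [ 500.6 -218.2    3.8] [264. 365.]
reader 0.64 [5.569e+02 2.148e+02 5.000e-01] [293. 152.]
r2 cam [580. 323. 502.] axis [-0.   -0.3  -0.95]
slot 0.98 [560.2 219.1 108. ] [268. 199.]
reader 0.89 [556.2 214.    1.9] [269. 186.]
k1 cam [ 530. -158.  553.] axis [-0.   -0.3  -0.96]
tab 0.87 [ 549.5 -217.5  125.3] [297. 162.]
tab 0.86 [ 457.7 -350.8  114.5] [235. 250.]
carrier 0.79 [ 462.2 -351.    -0. ] [246. 225.]
carrier 0.71 [493.5 -93.1  -1.4] [260.  74.]
rack 0.87 [ 547.1 -220.6    3.5] [292. 154.]
k2 cam [ 570. -107.  532.] axis [-0.   -0.3  -0.96]
tab 0.92 [ 545.9 -218.1  125.7] [265. 202.]
tab 0.84 [ 461.1 -350.5  114.9] [209. 286.]
carrier 0.7 [ 548.4 -219.9    8.2] [270. 185.]
carrier 0.63 [ 4.941e+02 -8.890e+01  2.000e-01] [235. 103.]
rack 0.71 [ 545.1 -219.     6.2] [268. 184.]
6.2417
```

View pics/m1.png

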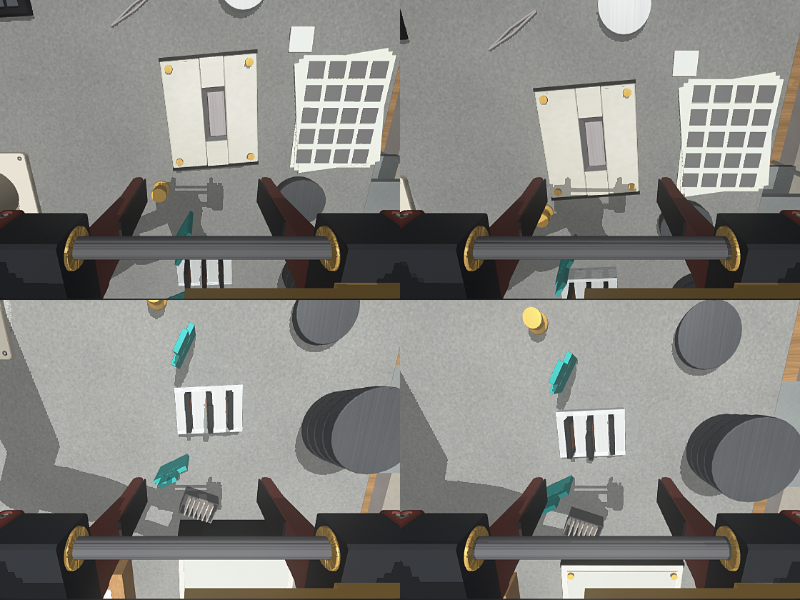

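The wrist montage shows the reader with its dark-edged slot, with the flap offset towards image right (+x). It also shows the rack with three black frames and the two turquoise ones outside it. Now I'll compute the geometry from the depth images and crop the candidate.

```bash
cat > g.py <<'E'
from h import *
def rect(P): 
    (c,s,a)=cv2.minAreaRect(P[:,:2].astype(np.float32)); return np.round(c,1),np.round(s,1),round(a,2)
for f in('r1','r2','k1','k2','top0'):
    z=dict(np.load(f+'.npz')); P=cloud(z,z['d']).reshape(-1,3); C=z['p'].reshape(-1,3)
    def sel(lo,hi): 
        k=(P>lo).all(1)&(P<hi).all(1); return P[k],C[k]
    if f[0] in'rt':
        Q,c=sel([430,80,106],[680,350,114]); print(f,'top',rect(Q),np.median(Q[:,2]).round(1),len(Q))
        c0=np.array(rect(Q)[0])
        Q,c=sel([c0[0]-35,c0[1]-55,40],[c0[0]+45,c0[1]+55,106.3]); 
        print(' mouth',rect(Q),np.percentile(Q[:,2],[2,50,98]).round(1),len(Q))
        h,e=np.histogram(Q[:,2],12); print(h,e.round(0))
        Q,c=sel([430,80,113.8],[680,350,125]); 
        a=np.argsort(Q[:,0]);print(' screws n',len(Q)); 
        for sx in(-1,1):
            for sy in(-1,1):
                k=(np.sign(Q[:,0]-c0[0])==sx)&(np.sign(Q[:,1]-c0[1])==sy)
                if k.any(): print('  ',Q[k].mean(0).round(1))
    if f[0] in'kt':
        Q,c=sel([440,-320,30],[640,-130,42]); print(f,'rack',rect(Q),np.median(Q[:,2]).round(1))
        Q,c=sel([500,-270,112],[600,-170,160]); print(' tab',len(Q),Q.mean(0).round(1),rect(Q),Q.min(0).round(1),Q.max(0).round(1))
        Q,c=sel([500,-270,140],[600,-170,160])
        if len(Q)>5: print(' tabtop',len(Q),Q.mean(0).round(1),rect(Q))
        Q,c=sel([500,-270,100],[600,-170,109]); 
        if len(Q)>5: print(' shoulder',len(Q),Q.mean(0).round(1),rect(Q))
p=cv2.imread('pics/k1.png')[90:210,220:380]; r=cv2.imread('pics/r1.png')[60:180,220:380]
cv2.imwrite('pics/crop.png',cv2.resize(np.hstack([p,r]),(800,300),interpolation=cv2.INTER_CUBIC))
E
python3 g.py
```

```text
r1 top (array([557.5, 214.6]), array([171.7, 212.4]), 4.73) 110.8 19197
 mouth (array([564.2, 215. ]), array([38.9, 94.8]), 4.68) [ 48.2 105.4 106.3] 1093
[ 20  11   5   5   5   1   1   0   1   9  71 964] [ 42.  48.  53.  58.  64.  69.  74.  80.  85.  90.  96. 101. 106.]
 screws n 372
   [495.2 125.  116.8]
   [480.8 293.9 116.9]
   [633.3 135.5 116.8]
   [619.8 306.2 116.8]
r2 top (array([557.4, 214.4]), array([171.5, 212.9]), 4.84) 110.8 19868
 mouth (array([564.2, 214.7]), array([38.7, 95. ]), 4.92) [ 56.1 105.3 106.3] 1059
[  8  39   5   6   1   0   0   2   1  17 103 877] [ 50.  55.  60.  64.  69.  74.  78.  83.  88.  92.  97. 102. 106.]
 screws n 392
   [495.3 124.1 116.8]
   [481.  294.9 116.8]
   [633.3 135.5 116.7]
   [619.8 306.5 116.8]
k1 rack (array([ 546. , -216.9]), array([150.2, 104.1]), 2.63) 39.0
 tab 263 [ 545.5 -214.9  142.4] (array([ 545.7, -216.2]), array([10. , 39.8]), 2.98) [ 540.  -235.9  114.1] [ 551.6 -196.2  146.2]
 tabtop 237 [ 545.7 -215.7  144. ] (array([ 545.8, -216.3]), array([ 9.9, 39.7]), 2.98)
 shoulder 171 [ 545.3 -209.   103.9] (array([ 545.6, -216
[... 465 characters left out ...]
4.76) 110.0 4506
 mouth (array([561.6, 214. ]), array([ 77.5, 108.9]), 1.23) [ 46.6 103.9 106.2] 425
[  7   9   3   1   1   0   2   1   0   2  53 346] [ 40.  46.  51.  57.  62.  68.  73.  79.  84.  90.  95. 101. 106.]
 screws n 517
   [515.9 155.7 115.4]
   [509.6 267.7 115.4]
   [607.4 157.9 115.2]
   [603.6 276.1 115.7]
top0 rack (array([ 546.6, -216.5]), array([150.7, 104.4]), 2.61) 37.6
 tab 105 [ 545.1 -215.5  137.1] (array([ 546.7, -215.9]), array([11.1, 40.1]), 3.76) [ 540.4 -236.   112.2] [ 552.5 -195.7  147.3]
 tabtop 58 [ 546.4 -216.1  143.3] (array([ 546.6, -216.3]), array([10.2, 39.2]), 3.13)
 shoulder 62 [ 545.5 -215.   103.2] (array([ 546.2, -215.8]), array([10.6, 77.9]), 2.39)
```

View pics/crop.png

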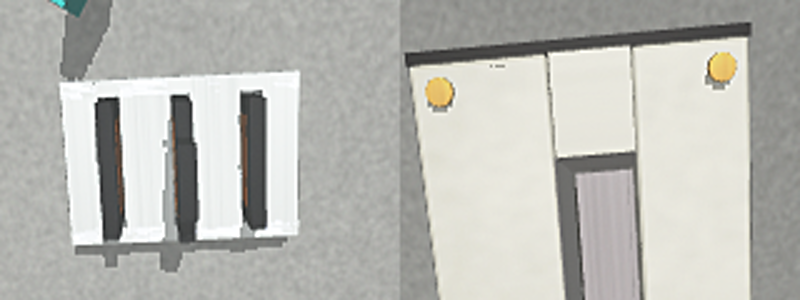

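The crop confirms the carrier: the middle black frame in the rack, with the narrower tab at about (185,165), standing higher than its neighbours. Depth puts its tab top at 144 mm and 10 x 40 mm, as described. The reader is turned +0.083 rad, its slot is at (557.5, 214.5) and the flap hinge is on the world +x side. I'll grasp it now.

```bash
cat > b.py <<'E'
from h import *
o=[np.pi,0,np.pi/2+.049]
arm.grip(0.5)
arm.move_ptp([545.9,-216.1,190],o)
print(arm.line_to([545.9,-216.1,108],vel=80,max_force=8), arm.current_ee_pos())
arm.grip(0.0); print(arm.current_opening()*88,arm.current_finger_force(),arm.current_ft_force())
arm.line_to([545.9,-216.1,170],vel=50,max_force=15); print(arm.current_ft_force())
arm.line_to([545.9,-216.1,285],vel=150); print(arm.current_ft_force(),arm.current_opening()*88)
m,p,d=cap("wrist",'h1.png'); T=arm.current_ee_pos(); np.savez('h1.npz',p=p,d=d,T=T,**{k:np.asarray(m[k]) for k in("R","t","intrinsics")})
for r in arm.pinpoint("wrist","tab")[:3]: print(r["confidence"],w(m,r["position"])-T)
print('tcp pix',pix(m,T),arm.current_clock())
m,p,d=cap("scene",'h1s.png'); np.savez('h1s.npz',p=p,d=d,T=T,**{k:np.asarray(m[k]) for k in("R","t","intrinsics")})
cv2.imwrite('pics/m2.png',cv2.resize(np.hstack([cv2.imread('pics/h1.png'),p[:,:,::-1]]),(800,300)))
E
python3 b.py
```

```text
False [ 546.30941312 -216.2753724   108.48683388]
10.089608626820757 30.00004380941391 [-0.08352313  0.3104659   1.03623627]
[-0.03456498 -0.34081873 -1.89940794]
[-0.99266029  0.06462917 -1.68451261] 9.812354606596836
0.96 [-1.22798579 -2.10831005 19.12603735]
0.95 [ -49.69630441  125.73046265 -167.49775611]
0.86 [ -84.15848912 -135.21362371 -172.88585575]
tcp pix [282.93787555 265.24474523] 12.0333
```

View pics/m2.png

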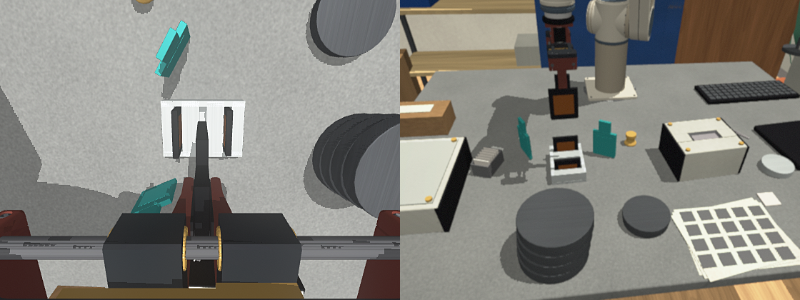

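The wrist and scene pictures show the carrier held upright between the fingers (wrist 203,150) and clear of the rack. The two other frames are still in place. I'll measure how it sits in the hand.

Run:
```python
from h import *
z=dict(np.load('h1.npz')); T=z['T']; print(T, arm.current_ee_pos(), arm.current_orientation())
a=.049; c,s=np.cos(a),np.sin(a)
P=cloud(z,z['d']).reshape(-1,3)-T
L=np.stack([P[:,0]*c+P[:,1]*s,-P[:,0]*s+P[:,1]*c,P[:,2]],1)
k=(abs(L[:,0])<12)&(abs(L[:,1])<50)&(L[:,2]>-125)&(L[:,2]<45)
Q=L[k]; print(len(Q))
for lo in range(-120,40,10):
    q=Q[(Q[:,2]>=lo)&(Q[:,2]<lo+10)]
    if len(q)>8: print(lo,len(q),'x',np.percentile(q[:,0],[1,50,99]).round(1),'y',np.percentile(q[:,1],[1,50,99]).round(1))
z=dict(np.load('h1s.npz'));P=cloud(z,z['d']).reshape(-1,3)-T
L=np.stack([P[:,0]*c+P[:,1]*s,-P[:,0]*s+P[:,1]*c,P[:,2]],1)
k=(abs(L[:,0])<15)&(abs(L[:,1])<60)&(L[:,2]>-130)&(L[:,2]<-5); Q=L[k]; print('scene',len(Q),np.percentile(Q,[1,50,99],axis=0).round(1))
for lo in range(-120,0,15):
    q=Q[(Q[:,2]>=lo)&(Q[:,2]<lo+15)]
    if len(q)>8: print(lo,len(q),'x',np.median(q[:,0]).round(1),'y',np.percentile(q[:,1],[2,98]).round(1))
print('scene zmin',Q[:,2].min())
```

```text
[ 545.18792197 -215.80463669  283.68234061] [ 545.34060492 -215.86973498  283.73586253] [-3.13962673e+00 -9.47220987e-04  1.61976941e+00]
4297
-90 26 x [-4.7  0.1  4. ] y [39.5 39.8 40. ]
-80 34 x [-5.  -0.7  4.6] y [38.8 39.8 40. ]
-70 29 x [-5.1 -0.7  4.2] y [39.3 39.8 40.1]
-60 41 x [-4.8  0.1  4.3] y [39.5 39.8 40. ]
-50 42 x [-5.  -0.3  4.5] y [38.9 39.8 40.1]
-40 47 x [-5.1 -0.6  4.6] y [39.1 39.9 40.1]
-30 58 x [-4.9  0.1  4.4] y [39.4 39.8 40.2]
-20 71 x [-5.1 -0.5  4.7] y [39.  39.8 40. ]
-10 711 x [-5.   0.   4.5] y [19.5 29.9 40. ]
0 268 x [-11.7  -0.2  11.7] y [ 9.5 11.6 20.2]
10 361 x [-11.7   0.   11.7] y [ 9.1 11.4 20.2]
20 453 x [-11.8   0.   11.8] y [ 7.3 11.5 20.3]
30 1933 x [-11.1  -0.4  11.2] y [-15.1   8.4  20.1]
scene 1740 [[ -0.6 -37.3 -99.9]
 [  5.2   1.4 -48.9]
 [  8.5  40.9  -5.6]]
-105 153 x 4.3 y [-35.   38.7]
-90 250 x 5.2 y [-36.   40.8]
-75 262 x 5.4 y [-36.3  41. ]
-60 279 x 5.5 y [-36.4  41.4]
-45 278 x 5.5 y [-36.3  40. ]
-30 282 x 5.2 y [-36.5  39.3]
-15 236 x 4.9 y [-36.6  40.5]
scene zmin -101.75021077883645
```

The carrier is centred at the TCP and vertical, with its underside 100 mm below. I'll move over the slot and start descending.

```bash
cat >> h.py <<'E'
S=np.array([557.5,214.5]); A=.0834; O=[np.pi,0,np.pi/2+A]
def st(): 
    e=np.array(arm.current_ee_pos()); print('ee',e.round(2),'F',np.round(arm.current_ft_force(),1),'M',np.round(arm.current_wrist_torque(),2),'t',round(arm.current_clock(),2)); return e
E
cat > c.py <<'E'
from h import *
arm.move_ptp([S[0],S[1],285],O)
arm.line_to([S[0],S[1],222],vel=100); arm.dwell(.2); e=st(); print(arm.current_orientation())
c=S+(S-e[:2])
for z,f in((212,8),(205,12),(200,15)):
    h=arm.line_to([c[0],c[1],z],vel=30,max_force=f); print(z,h); st()
    if h: break
E
python3 c.py
```

```text
ee [557.92 214.68 222.79] F [ 0.4  0.4 -1.4] M [-0.06  0.09 -0.04] t 14.65
[ 3.14021585e+00 -3.68598633e-04  1.65422127e+00]
212 False
ee [556.94 214.3  211.72] F [-0.1  0.2 -1.6] M [-0.07  0.06  0.05] t 15.13
205 False
ee [557.46 214.47 205.39] F [-0.2 -0.2  3. ] M [-0.03  0.02  0.01] t 15.52
200 False
ee [557.4  214.45 200.18] F [0.3 0.8 4.3] M [ 0.02 -0.16  0.07] t 15.83
```

```bash
cat > d.py <<'E'
from h import *
c=S+[-.4,-.2]
for z,f in((192,12),(184,12),(176,12),(168,12),(160,12)):
    h=arm.line_to([c[0],c[1],z],vel=30,max_force=f); print(z,h); st()
    if h: break
E
python3 d.py
```

```text
192 False
ee [556.48 214.2  191.74] F [-2.   0.8  3. ] M [0.01 0.57 0.  ] t 16.25
184 False
ee [556.36 214.07 183.03] F [ 0.1  1.1 -5. ] M [0.06 0.28 0.03] t 16.67
176 False
ee [556.42 214.12 175.19] F [-2.1  1.  -3.7] M [0.02 0.66 0.04] t 17.08
168 False
ee [556.45 214.12 167.23] F [-3.3  0.1 -4.7] M [-0.06  1.01  0.07] t 17.5
160 False
ee [556.48 214.15 159.56] F [-4.9 -0.2 -3.2] M [-0.07  1.31  0.09] t 17.92
```

```bash
cat > d.py <<'E'
from h import *
c=S+[.9,.2]
for z in (157,154,151,148):
    h=arm.line_to([c[0],c[1],z],vel=20,max_force=10); print(z,h); e=st()
    if h: break
arm.dwell(.2); st(); print(arm.current_orientation(),arm.current_opening()*88)
E
python3 d.py
```

```text
157 False
ee [558.05 214.55 157.08] F [-6.8 -0.9  1.1] M [-0.27  1.58  0.03] t 18.23
154 False
ee [558.02 214.64 154.1 ] F [-6.  -1.1  1.2] M [-0.2   1.53 -0.03] t 18.53
151 False
ee [558.05 214.67 151.13] F [-5.9 -0.6  0.6] M [-0.15  1.56 -0.03] t 18.83
148 False
ee [558.04 214.66 148.12] F [-6.6 -0.4  0.5] M [-0.13  1.46  0.02] t 19.13
ee [558.   214.67 148.15] F [-6.8 -0.6 -0. ] M [-0.13  1.56  0.  ] t 19.33
[-3.14074719e+00  1.76352823e-05  1.65404993e+00] 10.122623604118468
```

```bash
cat > f.py <<'E'
from h import *
c=S+[.4,.1]; z=148; L=[]
while z>113:
    z-=1; h=arm.line_to([c[0],c[1],z],vel=15,max_force=10)
    e=arm.current_ee_pos(); F=arm.current_ft_force(); L.append((e[2],F[2]))
    print(z,e[2].__round__(2),np.round(F,1))
    b=np.median([f for _,f in L[:-4]][-8:]) if len(L)>5 else 1.0
    if h or F[2]-b>8: print('stop',h,b); break
st()
E
python3 f.py
```

```text
147 147.24 [-6.  -0.9  1.2]
146 146.38 [-5.1  0.2  1.8]
145 145.55 [-5.7  0.4  4.4]
144 144.78 [-6.9 -1.3  4.6]
143 144.02 [-8.  -0.2  6.4]
142 143.27 [-8.  -1.2  9.9]
stop False 1.486093138595166
ee [557.93 214.7  143.27] F [-8.  -1.2  9.9] M [-0.35  1.95  0.01] t 20.83
```

The force rises from underside 46 mm at about 2.6 N/mm, which fits the rubber stop at 2.5. To rule out a snag, I'll lift 3 mm and feel again with a small sideways shift.

```bash
cat > f2.py <<'E'
from h import *
for dx,dy in((-.7,-.5),(.1,.5)):
    c=S+[.4+dx,.1+dy]
    arm.line_to([c[0],c[1],149],vel=30); print('up',np.round(arm.current_ft_force(),1))
    for z in(147.5,146.5,145.5,144.5,143.5,142.5):
        arm.line_to([c[0],c[1],z],vel=15,max_force=12); F=arm.current_ft_force(); print(z,np.round(arm.current_ee_pos(),2),np.round(F,1))
        if F[2]>10.5: break
st()
E
python3 f2.py
```

```text
up [-5.6  0.6 -6. ]
147.5 [556.87 214.13 147.67] [-6.8  0.5 -0.4]
146.5 [557.2  214.17 146.95] [-5.6  0.2  1.2]
145.5 [557.38 214.19 146.18] [-6.7  0.1  1.7]
144.5 [557.44 214.2  145.42] [-6.7  0.4  4.3]
143.5 [557.43 214.22 144.6 ] [-7.4 -1.7  4.9]
142.5 [557.48 214.22 143.86] [-7.6 -0.7  7.3]
up [-6.3 -1.8 -4.2]
147.5 [557.21 214.51 147.35] [-6.7 -1.6 -0.9]
146.5 [557.61 214.6  146.71] [-6.2 -2.2  0.1]
145.5 [557.9  214.69 145.99] [-6.3 -1.9  3.2]
144.5 [558.06 214.78 145.32] [-6.3 -1.6  3.3]
143.5 [558.08 214.78 144.51] [-7.7 -2.1  6.2]
142.5 [558.15 214.82 143.8 ] [-7.7 -1.8  7.6]
ee [558.15 214.82 143.8 ] F [-7.7 -1.8  7.6] M [-0.61  2.    0.06] t 24.58
```

The contact height and slope repeat, so it is the stop. I'll press gently, release, retreat and look.

```bash
cat > r.py <<'E'
from h import *
c=S
arm.line_to([c[0],c[1],141.8],vel=15,max_force=8); st()
arm.dwell(.2); st()
arm.grip(0.4); e=st()
arm.line_to([e[0],e[1],230],vel=60,max_force=6)
e=st()
arm.line_to([e[0],e[1]-40,330],vel=150)
m,p,d=cap("wrist",'e1.png'); P=cloud(m,d).reshape(-1,3)
k=(P>[530,165,118]).all(1)&(P<[590,265,200]).all(1); Q=P[k]
t=Q[:,2].max(); T=Q[Q[:,2]>t-5]; H=Q[(Q[:,2]<t-36)&(Q[:,2]>t-46)]
print('top',np.percentile(T[:,2],50),cv2.minAreaRect(T[:,:2].astype(np.float32)),'shoulder',np.median(H[:,2]),cv2.minAreaRect(H[:,:2].astype(np.float32)))
m,q,d=cap("scene",'e1s.png')
cv2.imwrite('pics/m3.png',cv2.resize(np.hstack([p,q])[:,:,::-1],(800,300)))
st()
E
python3 r.py
```

```text
ee [558.01 214.62 143.43] F [-7.4  0.   9.2] M [-0.25  1.92  0.04] t 24.83
ee [558.03 214.63 143.41] F [-7.2  0.   8.8] M [-0.28  1.86  0.06] t 25.03
ee [557.72 214.52 141.75] F [-0.3  0.2 -0.9] M [-0.06 -0.02 -0.02] t 25.62
ee [557.5  214.44 229.57] F [-0.  -0.2  0. ] M [-0.12  0.   -0.02] t 27.24
top 180.82562085030997 ((556.2050170898438, 214.14906311035156), (9.010970115661621, 40.24177551269531), 4.684264183044434) shoulder 140.83836102856438 ((555.8956298828125, 214.09120178222656), (9.12138843536377, 78.64884948730469), 4.846959590911865)
ee [556.87 174.58 328.71] F [0.1 0.  0.3] M [-0.07  0.03  0.03] t 28.21
```

View pics/m3.png

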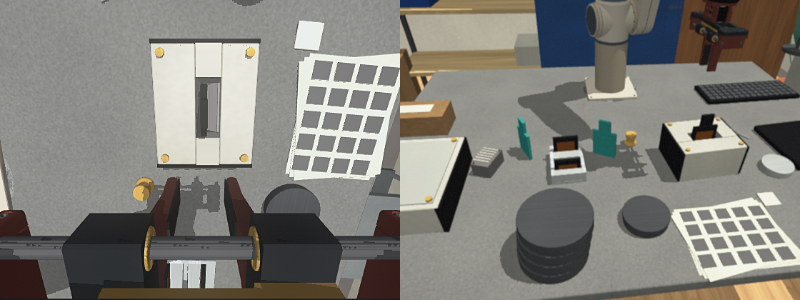

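The scene view shows the carrier upright in the reader at (705,135) with the gripper clear and the other frames and objects unmoved. Depth puts the tab top at about 180 mm, so the underside is at about 45 mm, on the stop first felt at 46 mm.

```bash
python3 -c "
from plant import arm
print(arm.close_job())"
```

```text
the job is handed in; nothing more can be done
None
```

The film carrier is upright in the reader slot and resting on the stop (underside about 45 mm above the table, highest vertical force reading about 10 N). The gripper is clear, and the job was handed in at about 28 s.

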